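# Switch the sorting chute over and feed the waiting sleeves

### The job

Switch the sleeve chute over to its other box: with a fingertip press down the red finger pad that is standing high, until the rocker gate tips over its pivot and rests on its other stop. Then push the two steel sleeves that lie on the chute's ledge along it and into the mouth, so that both roll over the gate and down into the box it now feeds. Nothing is to be picked up: only press and push, and leave the boxes and everything else where they are.

Things in the scene. Friction and masses are not known exactly. Their poses are not given: they have to be found in the camera images.
- chute: Sorting chute, fixed: grey base 122 x 552 mm, upright narrow channel with clear front and aluminium back plate. Origin: bench height, straight below the pivot; z up, y along the channel to the left (ledge side), x from front (rocker bar) to back. 'Chute x, y' below are in this frame, heights above the bench. Tumbler weight behind: x 36 to 74, y within 42, top 196 mm high.
- mouth (a point): Point above the pivot at the height of the ledge floor (166 mm). The mouth, open from chute y +18 to -21 mm, drops parts on to the gate; a stop plate 200 mm high closes its far side. The ledge is a flat strip 36 mm wide (x -18 to 18) from y +18 to +151 mm; side rails (46 mm over all) and rear lip stand 3 mm above its floor. Parts are pushed along it towards -y, over the mouth's edge.
- rocker (a joint): Rocker gate, rad: gate plate in the channel, bar with two pads in front, weight behind, on one shaft 124 mm high. +0.31: left pad (+y) high, right end low, feeds the right box; -0.31: right pad high, feeds the left box. Starts at rest on either stop. Top-heavy: about 1 N on the high pad brings it to the middle (pads 136 mm high); past that it drops over by itself.
- pad_left (a point): Centre of the top face of the left red finger pad, a disc of 32 mm diameter on the rocker bar, at chute x -80, y +105 mm when level. 167 mm above the bench when high, 103 mm when low; its rim is 41 mm in front of the channel's front plate.
- pad_right (a point): Centre of the top face of the right red finger pad, the same, at chute x -80, y -105 mm when level.
- sleeve_front_mid (a point): Middle of the first waiting steel sleeve (25 mm diameter, 30 mm long, 45 g). It lies on the ledge, axis across it, and rolls along chute y. Starts near chute y +50 mm, middle 176.5 mm above the bench, in a shallow vee nest (44 mm wide, 2.3 mm deep). Under 1 N rolls it out; push low, fingertips 4 to 8 mm above the ledge floor: above its middle they ride up and wedge it.
- sleeve_rear_mid (a point): Middle of the second waiting sleeve, the same kind, lying the same way in a second nest near chute y +120 mm; clear gap between the sleeves 45 mm. It may come to rest in the first nest on its way and wants pushing on.
- box_left: Blue open parts box, 123 x 104 x 48 mm, loose, on the base plate at its left (+y) end under the left ramp, between low fences. Origin: centre of its underside; its x (123 mm side) runs along chute y. Inside 113 x 92 mm, floor 10 mm up.
- box_right: The same kind of box at the right (-y) end, under the right ramp.
- spare_sleeve: Bystander: a third steel sleeve, 25 mm diameter, 30 mm high, upright on the bench behind the chute. Origin: centre of its underside.
- cap: Bystander: red flanged cap, 31 mm diameter, 15 mm high, on the bench behind the chute. Origin: centre of its underside.
- screw_tray: Bystander: round steel tray with screws, 103 mm diameter, 20 mm high, in front of the chute. Origin: centre of its underside.
- gauge: Bystander: steel pin gauge, 17 x 100 x 15 mm, lying on the closed black parts case (50 mm high) in front of the chute. Origin: under its middle.
- oil: Bystander: green oil bottle with spout, 38 mm diameter, 89 mm high, at the left of the bench. Origin: centre of its underside.
Things that resemble listed ones, but are neither listed nor needed, are in the scene too. What is shaped like the part that bears sleeve_rear_mid but pink is not meant.

How it is judged:
By the outcome, as a careful person would: the job done as asked, in the order asked, and still so for the second after the job is handed in, with the robot touching nothing.
It also fails if it takes over 51 s, if anything falls off the work surface, if the arm or the gripper's body presses on something with over 40 N, if the wrist force passes 120 N, or if a joint passes its speed limit or range.

### The arm

A 6-joint arm with a two-finger parallel gripper is mounted at the origin on a cart in front of the work surface, level with it; the furniture and walls round the work are solid. World frame = base frame: x ahead of the robot, y to its left, z up, the work surface at z = 0. Lengths are in m, angles in rad, forces in N, time in s.
With the tool pointing down it reaches from about 0.3 to 0.875 m from the base axis. Payload 6.4 kg.
Tool frame: the origin (TCP) lies on the centre line of the jaws, within the pads' length; the fingertips stand 22 mm ahead of it and the grasp point (between the pads) lies 3 mm ahead of it (r.tip_extent is the distance from the TCP to the fingertips, in m); z points along the fingers, y is the line along which they close (so a half turn about z gives the same grasp; the last joint's range is limited). The gripper opens to 85 mm and grips with 20 to 120 N. Pads are 22 mm wide; open, the fingers measure 114 mm over their backs; the gripper's body (76 mm by 85 mm) begins 54 mm behind the grasp point. The pads swing forward as they close: fully open they stand 13 mm farther back than shut.
Start: joints at [-1.532, 0.181, 1.607, -0, 1.354, -0.206], TCP at [0.139, -0.558, 0.231] pointing down, gripper open.
Joint ranges: [-2.99, 2.99], [-0.89, 2.07], [0.3, 2.58], [-1.14, 4.28], [0, 2.63], [-3.12, 3.12]. Speed limits (rad/s): [2.57, 2.57, 3.01, 3.14, 3.14, 3.14].

### API

Orientations are given as a unit quaternion [x, y, z, w].
In Python, from plant import r, vision, workorder gives the robot as it stands.
- The arm moves only by the tool carry_out, never from a script. Its argument "plan" is a list that holds one entry, the list of rows, each a list of 7 numbers: the closure, from 0 (fully open) to 1 (shut), then the shift along the tool's x, y, z in mm, then the turn, a rotation vector about the tool's x, y, z in rad. A call has 1 to 5 rows; each row is the pose to reach, as a shift and turn from the pose commanded when the call began, along the tool's axes at that moment; what a row does not reach only later rows make up. A row lasts 1/8 s, in which the tool goes at most 62.5 mm and 10.7 degrees, less where a joint would pass 70% of its speed; a pose out of reach is approached as far as the arm can. A call with a gripper value outside its range is refused whole. The fingers move at their own pace and stop on an object; "squeeze" is the grip in N (left out, the last holds). Time passes only in rows, so rows that repeat a pose let the fingers close. It gives the time, the measured TCP pose, the force, the opening and the grip force at its end, in the units of the state.
- r.get_state(): the state, without advancing time (a new reading comes with each control period).
- vision.snapshot(name): name is "side" or "top"; returns the picture (420x560x3 uint8, blue, green, red); there is no depth.
- vision.camera_model(name): a dict with "fx", "fy", "cx", "cy" (pixels), "R" (3x3) and "t" (3): a world point X has camera coordinates R X + t. Camera axes: x right, y down, z forward; pixel columns grow to the right and rows downward; lengths in m; the calibration is good to about 2 mm. A picture is of the moment at which its call begins. camera_model takes no time and is no camera call.
- workorder.close_job(): hands the job in; it is judged then, once.
The state is a dict: "t": time; "q": joint angles; "dq": joint speeds; "joint_efforts": joint torques, N m; "eef_pos": TCP position; "ee_rot": TCP orientation; "contact_force": force on the tool from outside, world axes, zero at the start; "torque": the same for the moment, N m; "finger_gap": finger opening in m; "grip_force": force on a finger pad.
Only numpy, scipy, OpenCV 4.12 (cv2) and the standard library are available. Lean on these libraries where they do the work, as an engineer would, in place of code of your own. Each camera call takes 0.05 s, during which the arm holds its last target. There are 200 camera calls.

## Working session

There is one attempt and no reset: what is moved stays moved. The work goes in short steps, Python scripts to look and compute and a tool call to move; the robot and the scene stay as the last step left them, time stands still between calls to the robot, and variables do not carry over. Pictures are saved under pics/ and viewed, at most 10 in all, crops included, and the job is handed in when it is done.

Besides the shell and the picture viewer there is one more tool, called by a JSON object that holds its "name" and its "arguments". carry_out: Moves the arm, as the interface text tells. Its arguments: {"type":"object","properties":{"plan":{"type":"array","items":{"type":"array","items":{"type":"array","items":{"type":"number"}}}},"squeeze":{"type":"number"}},"required":["plan"]}

```bash
mkdir -p pics; ls
python3 - <<'E'
from plant import r, vision, workorder
import cv2
for n in("side","top"):
    im=vision.snapshot(n); cv2.imwrite(f"pics/{n}0.png",im)
    c=vision.camera_model(n); print(n,c)
print(r.get_state(), r.tip_extent)
E
```

```text
pics
side {'fx': 441.9870654198953, 'fy': 441.9870654198953, 'cx': 276.9129007679313, 'cy': 214.55020118137423, 'R': array([[ 9.17707430e-01, -3.97256202e-01,  7.63181151e-04],
       [-1.80170078e-01, -4.17924210e-01, -8.90437026e-01],
       [ 3.54050583e-01,  8.17023173e-01, -4.55105834e-01]]), 't': array([-0.5506056 ,  0.10136104,  1.13963312])}
top {'fx': 392.3322219418345, 'fy': 392.3322219418345, 'cx': 277.9560975215559, 'cy': 209.28518787071957, 'R': array([[-0.01446898, -0.9998779 , -0.00590192],
       [-0.98754376,  0.01521489, -0.15660727],
       [ 0.15667794,  0.00356246, -0.98764332]]), 't': array([-0.23185107,  0.49822273,  0.96764093])}
{'t': 0.1, 'q': array([-1.53227579e+00,  1.81478567e-01,  1.60791656e+00, -6.16187955e-06,
        1.35378449e+00, -2.06327532e-01]), 'dq': array([ 0.00026141, -0.00225649, -0.00218476,  0.00025852,  0.00032928,
       -0.0024271 ]), 'joint_efforts': array([-2.88348765e-04, -4.45877588e+01, -3.52238846e+01, -2.29807638e-04,
        4.18477124e-03, -5.11003719e-06]), 'eef_pos': array([ 0.13936528, -0.55734228,  0.23016346]), 'ee_rot': array([ 9.92515139e-01,  1.22119079e-01,  6.35002047e-05, -7.90942095e-04]), 'contact_force': array([ 0.49304212,  0.28814483, -0.38690208]), 'torque': array([-0.00357338,  0.01380186,  0.02781682]), 'grip_force': 0.0, 'finger_gap': 0.08557513167029429} 0.022
```

View pics/side0.png

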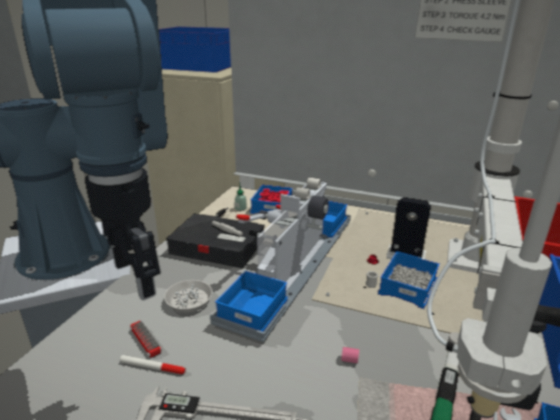

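View pics/top0.png

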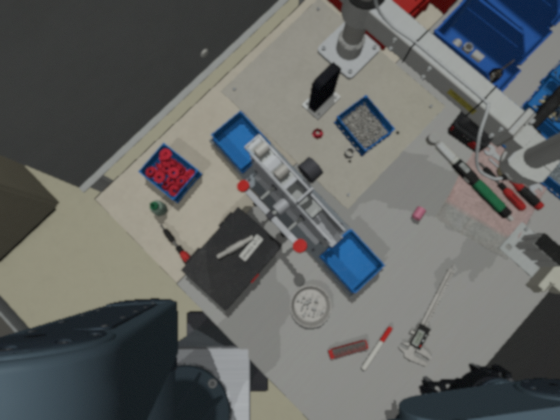

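The top view shows the chute running diagonally, with the pads at about (243,186) and (300,245), the left box at (238,140), the right box at (350,260), and the sleeves at about (262,148) and (282,172). I'll zoom in on both views.

Run:
```python
import cv2,numpy as np
a=cv2.imread("pics/top0.png")[110:270,205:375]; b=cv2.imread("pics/side0.png")[165:305,220:360]
a=cv2.resize(a,(400,376),interpolation=cv2.INTER_CUBIC);b=cv2.resize(b,(376,376),interpolation=cv2.INTER_CUBIC)
cv2.imwrite("pics/z0.png",np.hstack([a,b]))
for n in("top","side"):
    h=cv2.cvtColor(cv2.imread(f"pics/{n}0.png"),cv2.COLOR_BGR2HSV)
    m=((h[...,0]<8)|(h[...,0]>172))&(h[...,1]>150)&(h[...,2]>80)
    k=cv2.connectedComponentsWithStats(m.astype(np.uint8))
    for s,c in zip(k[2][1:],k[3][1:]):
        if s[4]>8:print(n,s,c.round(1))
```

```text
top [394   0  29  16 232] [409.2   5. ]
top [420   0   9   8  25] [423.9   3. ]
top [314 132   8   5  17] [316.9 134.8]
top [146 149  48  46 937] [169.3 172.1]
top [238 180  11  11  85] [242.7 185.5]
top [514 184   9   6  40] [518.2 186.2]
top [504 188  21  22 177] [513.8 198.8]
top [535 203   8   6  31] [538.7 205.3]
top [294 239  13  13 119] [299.8 245.4]
top [180 251   9  10  57] [184.1 255.2]
top [381 328  10  13  52] [385.7 333.9]
top [329 351   5   7  19] [330.8 353.9]
side [261 190  26  12 178] [271.7 195.3]
side [515 197  19  39 377] [523.5 210.7]
side [543 203  17  53 507] [553.5 235.3]
side [277 205   3   3   9] [278. 206.]
side [237 215  12   5  48] [243.1 216.8]
side [198 245  10   8  58] [202.8 248.3]
side [368 256   9   8  49] [372.4 259.5]
side [133 329  27  28 125] [148.1 346.5]
side [162 364  23  10 150] [172.6 368.5]
side [163 404   4   4  11] [164.8 405.7]
```

View pics/z0.png

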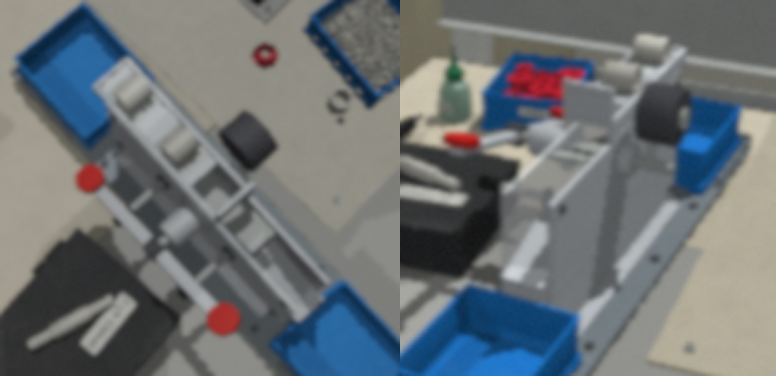

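```bash
cat > h.py <<'E'
import numpy as np
from plant import vision
C={n:vision.camera_model(n) for n in("top","side")}
def ray(n,u,v):
    c=C[n];d=c["R"].T@[(u-c["cx"])/c["fx"],(v-c["cy"])/c["fy"],1];return -c["R"].T@c["t"],d
def pl(n,u,v,z):
    o,d=ray(n,u,v);return o+d*(z-o[2])/d[2]
def tri(p,q):
    o,d=ray("top",*p);e,f=ray("side",*q)
    s,t=np.linalg.lstsq(np.c_[d,-f],e-o,rcond=None)[0]
    a,b=o+s*d,e+t*f;return (a+b)/2,np.linalg.norm(a-b)
def proj(n,X):
    c=C[n];p=c["R"]@X+c["t"];return np.array([c["fx"]*p[0]/p[2]+c["cx"],c["fy"]*p[1]/p[2]+c["cy"]])
def pj(X):return proj("top",X).round(1),proj("side",X).round(1)
E
python3 - <<'E'
from h import *
for zl,zr in((.167,.103),(.103,.167)):
    L=pl("top",242.7,185.5,zl);R=pl("top",299.8,245.4,zr);d=L-R;d[2]=0
    y=d/np.linalg.norm(d);x=np.array([y[1],-y[0],0])
    print("hyp",zl,L,R,np.linalg.norm(d),np.degrees(np.arctan2(y[1],y[0])),pj(L)[1],pj(R)[1])
    # pads tilt: use right/left y=+-105*cos etc. rough
    M=(L+R)/2; O=M+.08*x; O[2]=0
    print("origin",O)
    for nm,p in (("f",(0,.05,.189)),("r",(0,.12,.189)),("stop",(0,-.021,.2)),("ledgeend",(0,.151,.166))):
        print(nm,pj(O+p[0]*x+p[1]*y+np.array([0,0,p[2]])))
print(pl("top",262,148.5,.185),pl("top",281,171,.185))
E
```

```text
hyp 0.167 [ 0.5298828  -0.16098092  0.167     ] [ 0.39728711 -0.28986241  0.103     ] 0.1849109380682007 44.18618690576213 [276.8 184.7] [245.5 240.8]
origin [ 0.51934433 -0.28278796  0.        ]
f (array([281.1, 171.5]), array([301.2, 187.8]))
r (array([258.9, 150. ]), array([310.6, 177.4]))
stop (array([304.4, 192.8]), array([290.6, 195.1]))
ledgeend (array([249.9, 143.9]), array([314.1, 181.5]))
hyp 0.103 [ 0.54414427 -0.15492591  0.103     ] [ 0.3931391  -0.28662488  0.167     ] 0.2003676032283073 41.09326821925967 [280.9 205.5] [242.3 215.3]
origin [ 0.52122462 -0.28106665  0.        ]
f (array([281.2, 169.9]), array([302.6, 187.6]))
r (array([260.2, 147.3]), array([313.4, 177.5]))
stop (array([303.2, 192.3]), array([290.6, 194.6]))
ledgeend (array([251.8, 140.8]), array([317.4, 181.7]))
[ 0.61001976 -0.20601433  0.185     ] [ 0.55745687 -0.24779964  0.185     ]
```

The spacing of 200 mm and the side-view reprojection confirm it: the right pad is the high one, so the gate will switch to feed the right box. Next I'll work out the moves.

```bash
cat >> h.py <<'E'
from plant import r
from scipy.spatial.transform import Rotation as Ro
az=np.radians(41.1);Y=np.array([np.cos(az),np.sin(az),0]);X=np.array([Y[1],-Y[0],0]);O=np.array([.5184,-.2835,0])
def ch(x,y,z):return O+X*x/1e3+Y*y/1e3+np.array([0,0,z/1e3])
def tochute(p):d=p-O;return np.array([d@X,d@Y,d[2]])*1e3
def go(p):
    "tool shift(mm), rotvec to put TCP at p, tool x along chute Y, pointing down"
    s=r.get_state();A=Ro.from_quat(s["ee_rot"]);B=Ro.from_matrix(np.c_[Y,np.cross([0,0,-1],Y),[0,0,-1]])
    print((A.inv().apply(p-s["eef_pos"])*1e3).round(1),(A.inv()*B).as_rotvec().round(4),"at",tochute(s["eef_pos"]).round(1),"F",s["contact_force"].round(1),s["finger_gap"],s["t"],r.tip_extent)
E
python3 -c "
from h import *
go(ch(-80,-97,230));print(ch(-80,-97,0))"
```

```text
[ 311.3 -200.9    0.6] [-0.0015 -0.0007 -0.4725] at [ -42.8 -465.6  230.2] F [ 0.5  0.3 -0.4] 0.08557513167029429 0.1 0.022
[ 0.39271433 -0.28698033  0.        ]
```

{"name": "carry_out", "arguments": {"plan": [[[1,60,-39,0,0,0,-0.12],[1,120,-78,0,0,0,-0.24],[1,180,-116,0,0,0,-0.36],[1,240,-155,0,0,0,-0.47],[1,280,-181,0,0,0,-0.47]]], "squeeze": 20}}

```text
t: 0.72
eef_pos: [0.3539, -0.3279, 0.2308]
ee_rot: [0.937, 0.35, 0.0, -0.0]
contact_force: [1.8, -0.8, -0.1]
finger_gap: 0.0001
grip_force: 0.0
```

```bash
python3 -c "
from h import *
go(ch(-80,-97,200))"
```

```text
[56.2 -5.4 30.8] [ 0.     -0.0001 -0.0017] at [ -74.7 -153.2  230.8] F [ 1.8 -0.8 -0.1] 8.980579547148549e-05 0.725 0.022
```

{"name": "carry_out", "arguments": {"plan": [[[1,20,0,0,0,0,0],[1,36,0,15,0,0,0],[1,36,0,20,0,0,0],[1,36,0,20,0,0,0]]]}}

```text
t: 1.23
eef_pos: [0.3791, -0.3063, 0.2098]
ee_rot: [0.937, 0.349, -0.001, -0.001]
contact_force: [0.2, 0.3, 0.3]
finger_gap: 0.0001
grip_force: 0.0
```

```bash
python3 -c "
from h import *
import cv2
go(ch(-80,-97,189))
for n in('top','side'):cv2.imwrite(f'pics/{n}1.png',vision.snapshot(n))
a=cv2.imread('pics/top1.png')[110:290,205:375];b=cv2.imread('pics/side1.png')[150:290,200:340]
cv2.imwrite('pics/z1.png',np.hstack([cv2.resize(a,(380,400)),cv2.resize(b,(400,400))]))
print(pj(ch(-80,-97,210)))"
```

```text
[22.9 -5.7 20.8] [-0.0023  0.0002 -0.0035] at [ -74.4 -119.9  209.8] F [0.2 0.3 0.3] 0.00012633177498244975 1.225 0.022
(array([301. , 244.3]), array([241.5, 197.6]))
```

View pics/z1.png

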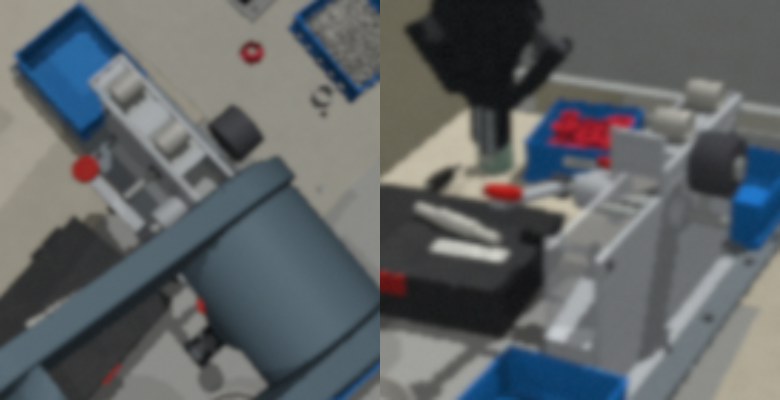

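The picture shows the shut gripper just short of the high right pad, with its tips at about side pixel (238,207) and the channel clear. I'll move over the pad and press.

{"name": "carry_out", "arguments": {"plan": [[[1,24,-6,0,0,0,0],[1,24,-6,10,0,0,0],[1,24,-6,20,0,0,0],[1,24,-6,28,0,0,0],[1,24,-6,36,0,0,0]]]}}

```text
t: 1.95
eef_pos: [0.3939, -0.2862, 0.1742]
ee_rot: [0.937, 0.35, -0.0, -0.0]
contact_force: [-0.1, -0.2, -0.2]
finger_gap: -0.0
grip_force: 0.0
```

```bash
python3 -c "
from h import *
go(ch(-80,-101,140))"
```

```text
[-5.4 -0.1 34.2] [-0.0004  0.0001 -0.0032] at [-79.8 -95.6 174.2] F [-0.1 -0.2 -0.2] -4.073759405005855e-05 1.95 0.022
```

{"name": "carry_out", "arguments": {"plan": [[[1,-3,0,10,0,0,0],[1,-5,0,20,0,0,0],[1,-6,0,30,0,0,0],[1,-6,0,40,0,0,0],[1,-6,0,44,0,0,0]]]}}

```text
t: 2.58
eef_pos: [0.3895, -0.2893, 0.13]
ee_rot: [0.937, 0.35, -0.0, -0.001]
contact_force: [0.3, 0.2, 0.2]
finger_gap: -0.0
grip_force: 0.0
```

{"name": "carry_out", "arguments": {"plan": [[[1,0,0,0,0,0,0],[1,0,0,-30,0,0,0],[1,0,0,-70,0,0,0],[1,0,0,-90,0,0,0],[1,0,0,-90,0,0,0]]]}}

```text
t: 3.2
eef_pos: [0.3907, -0.2908, 0.2231]
ee_rot: [0.937, 0.35, 0.001, 0.002]
contact_force: [0.6, 0.2, 0.3]
finger_gap: 0.0001
grip_force: 0.0
```

```bash
python3 -c "
from h import *
import cv2
go(ch(0,85,230))
for n in('top','side'):cv2.imwrite(f'pics/{n}2.png',vision.snapshot(n))
a=cv2.imread('pics/top2.png')[110:290,205:375];b=cv2.imread('pics/side2.png')[150:290,200:340]
cv2.imwrite('pics/z2.png',np.hstack([cv2.resize(a,(380,400)),cv2.resize(b,(400,400))]))"
```

```text
[186.2  78.   -6.5] [ 0.0047  0.0001 -0.0023] at [ -78.4 -101.   223.1] F [0.6 0.2 0.3] 0.00012550251386408168 3.2 0.022
```

View pics/z2.png

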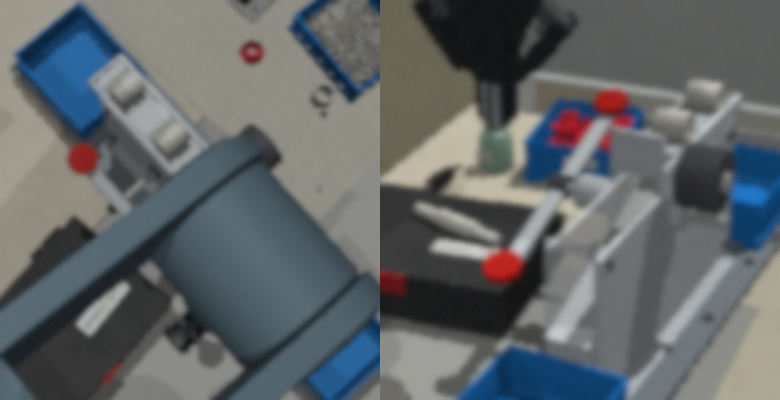

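The gate has tipped: in the side crop the right pad is now low at (503,267) and the left pad is high at (611,102). The sleeves still lie on the ledge, so I'll triangulate them.

```bash
python3 -c "
from h import *
for p,q in(((261,149.2),(313.8,182.6)),((282,172),(302.2,193))):
    P,e=tri(p,q);print(tochute(P).round(1),e)
for y in(50,120):print(pj(ch(0,y,182)))
go(ch(0,85,230))"
```

```text
[  1.3 123.2 175.5] 0.0011908207790232524
[  0.4  51.3 176.1] 0.00021048747838989628
(array([282.3, 171.9]), array([301.9, 190.9]))
(array([261.4, 149.4]), array([312.7, 180.6]))
[186.2  79.7  -9.6] [-0.0003 -0.     -0.0024] at [ -80.1 -101.   220.5] F [-0.3  0.5 -0.6] 6.763995365364341e-06 3.3 0.022
```

{"name": "carry_out", "arguments": {"plan": [[[1,10,0,-30,0,0,0],[1,60,25,-30,0,0,0],[1,110,46,-30,0,0,0],[1,160,68,-30,0,0,0],[1,188,80,-30,0,0,0]]]}}

```text
t: 3.92
eef_pos: [0.5855, -0.2253, 0.2485]
ee_rot: [0.937, 0.351, -0.001, -0.001]
contact_force: [-1.0, -1.2, 1.1]
finger_gap: -0.0001
grip_force: 0.0
```

{"name": "carry_out", "arguments": {"plan": [[[1,0,0,0,0,0,0],[1,0,0,0,0,0,0]]]}}

```text
t: 4.18
eef_pos: [0.5831, -0.2268, 0.2494]
ee_rot: [0.937, 0.35, -0.001, -0.001]
contact_force: [0.5, -0.1, 0.3]
finger_gap: 0.0002
grip_force: 0.0
```

```bash
python3 -c "
from h import *
go(ch(0,86,194))"
```

```text
[ 0.   0.3 55.4] [-0.0026  0.0012 -0.0025] at [-2.000e-01  8.610e+01  2.494e+02] F [ 0.5 -0.1  0.3] 0.00021168516330570943 4.175 0.022
```

{"name": "carry_out", "arguments": {"plan": [[[1,0,0,20,0,0,0],[1,0,0,40,0,0,0],[1,0,0,47,0,0,0],[1,0,0,47,0,0,0]]]}}

```text
t: 4.68
eef_pos: [0.5835, -0.2268, 0.2028]
ee_rot: [0.937, 0.35, -0.001, -0.001]
contact_force: [-0.1, 0.6, -0.0]
finger_gap: 0.0002
grip_force: 0.0
```

```bash
python3 -c "
from h import *
import cv2
go(ch(0,86,194))
n='side';im=vision.snapshot(n);cv2.imwrite('pics/z3.png',cv2.resize(im[130:250,230:390],(800,600),interpolation=cv2.INTER_CUBIC))
for p in((0,86,180),(0,86,166),(18,86,169)):print((pj(ch(*p))[1]-[230,130])*5)"
```

```text
[-0.3 -0.1  8.8] [-0.0019  0.0006 -0.0029] at [1.000e-01 8.630e+01 2.028e+02] F [-0.1  0.6 -0. ] 0.00017096025045076744 4.675 0.022
[388. 281.]
[387.  307.5]
[421.5 308. ]
```

View pics/z3.png

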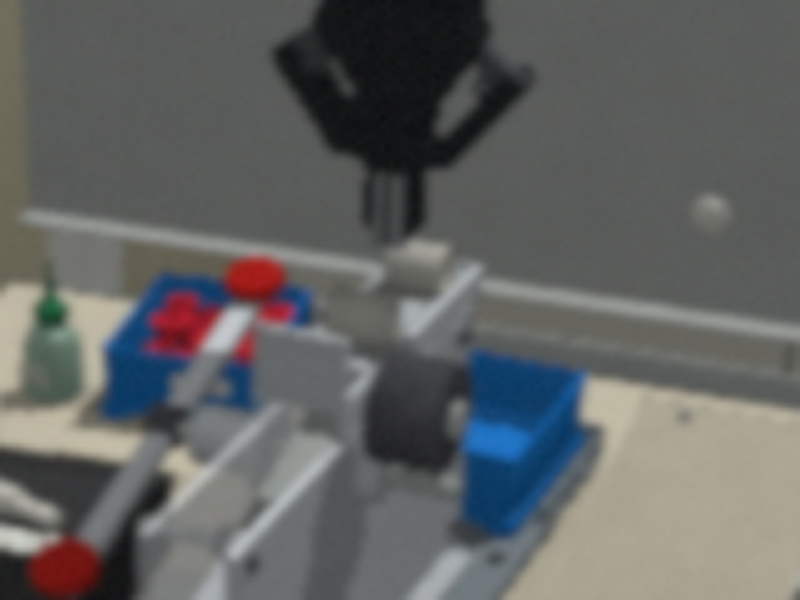

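The picture shows the shut fingertips ending near zoom (392,240). I expected (388,281), so they look about 20 mm higher than nominal. I'll lower a little and measure the dark finger's lower edge numerically.

{"name": "carry_out", "arguments": {"plan": [[[1,0,0,4,0,0,0],[1,0,0,9,0,0,0],[1,0,0,9,0,0,0],[1,0,0,9,0,0,0]]]}}

```text
t: 5.22
eef_pos: [0.5842, -0.2269, 0.1951]
ee_rot: [0.937, 0.35, 0.0, 0.0]
contact_force: [0.4, -0.2, 0.2]
finger_gap: -0.0002
grip_force: 0.0
```

```bash
python3 -c "
from h import *
import cv2
go(ch(0,86,194))
im=vision.snapshot('side');cv2.imwrite('pics/side4.png',im);g=cv2.cvtColor(im,cv2.COLOR_BGR2GRAY)
for c in(304,306,308,310,312):print(c,g[160:200,c])
for z in(166,172,180,190,200):print(z,pj(ch(0,86,z))[1])"
```

```text
[-0.8 -0.7  1.1] [ 0.0001 -0.     -0.0025] at [  0.7  86.8 195.1] F [ 0.4 -0.2  0.2] -0.00016866392058964357 5.225 0.022
304 [ 20  21  20  19  22  26  31  42  51  55  56  56  55  55  56  56  55  58
  64  69  78  97 125 146 148 138 130 115  96  94  98 102 102 103 102 100
  97  92  84  77]
306 [ 20  19  19  20  21  20  29  45  58  65  66  65  65  63  62  62  62  63
  61  63  64  76 100 123 128 118 102  84  80  87  93  96 100 101 100 100
  98  91  85  78]
308 [ 21  19  19  22  21  18  24  36  54  65  67  68  66  67  68  66  67  66
  66  66  69  71  81  94  96  91  82  76  79  86  91  95  99 102 104 106
 101  92  83  78]
310 [ 17  22  23  19  19  20  22  33  49  59  63  62  63  63  61  62  60  61
  58  61  69  80  90  96  96  91  86  79  79  98 127 141 144 146 143 133
 117 101  88  83]
312 [ 18  22  20  23  22  21  21  21  26  25  28  27  28  27  26  25  28  26
  38  62  92 110 114 107 102  95  91  82  80 107 145 167 172 171 166 154
 125 102  99  96]
166 [307.4 191.5]
172 [307.5 189.2]
180 [307.6 186.2]
190 [307.7 182.4]
200 [307.9 178.6]
```

```bash
python3 -c "
import cv2
im=cv2.imread('pics/side4.png');cv2.imwrite('pics/z4.png',cv2.resize(im[155:215,275:345],(700,600),interpolation=cv2.INTER_CUBIC))"
```

```text
(no output)
```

View pics/z4.png

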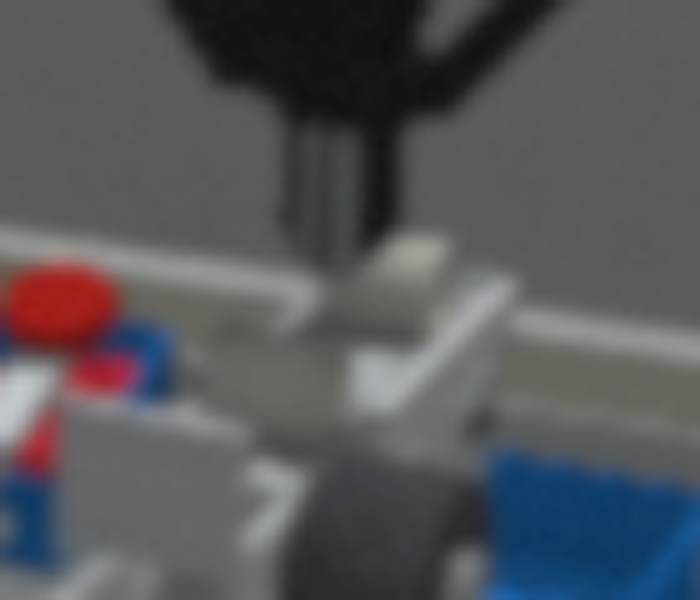

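The zoom shows the tips ending at row 180 (zoom (330,250)) with the rear sleeve fully visible. They really are about 20 mm above nominal, so I'll lower in small steps and watch the force.

{"name": "carry_out", "arguments": {"plan": [[[1,-1,-1,4,0,0,0],[1,-1,-1,8,0,0,0],[1,-1,-1,10,0,0,0],[1,-1,-1,10,0,0,0]]]}}

```text
t: 5.78
eef_pos: [0.5826, -0.2267, 0.1846]
ee_rot: [0.937, 0.35, -0.0, -0.0]
contact_force: [-0.6, -0.6, 0.3]
finger_gap: 0.0003
grip_force: 0.0
```

```bash
python3 -c "
from h import *
import cv2
go(ch(0,86,172))
im=vision.snapshot('side');g=cv2.cvtColor(im,cv2.COLOR_BGR2GRAY)
for c in(304,306,308,310,312):print(c,g[175:195,c])"
```

```text
[ 0.3  0.6 12.6] [-0.0006  0.0002 -0.0025] at [ -0.6  85.7 184.6] F [-0.6 -0.6  0.3] 0.00025401675377022986 5.775 0.022
304 [ 63  61  60  63  62  63  67  84 108 110 108 118 111  97  93  97 101 103
 104 103]
306 [ 63  61  60  61  62  61  60  62  65  63  66  76  77  79  87  93  97 100
 102  99]
308 [ 69  70  73  73  73  72  72  72  71  72  74  73  74  78  86  92  94  99
 103 103]
310 [ 49  48  45  46  44  44  44  45  48  61  74  80  77  79  98 126 140 145
 145 136]
312 [ 23  23  26  28  27  29  34  45  63  79  90  90  82  80 105 145 167 171
 169 158]
```

{"name": "carry_out", "arguments": {"plan": [[[1,0,0,4,0,0,0],[1,0,0,8,0,0,0],[1,0,0,11,0,0,0],[1,0,0,11,0,0,0]]]}}

```text
t: 6.32
eef_pos: [0.5825, -0.2267, 0.1735]
ee_rot: [0.937, 0.35, -0.0, -0.0]
contact_force: [-0.1, -0.1, -0.4]
finger_gap: -0.0001
grip_force: 0.0
```

{"name": "carry_out", "arguments": {"plan": [[[1,0,0,2,0,0,0],[1,0,0,3,0,0,0],[1,0,0,3,0,0,0]]]}}

```text
t: 6.7
eef_pos: [0.5827, -0.2268, 0.1709]
ee_rot: [0.937, 0.35, -0.0, -0.0]
contact_force: [-0.5, -0.2, 0.0]
finger_gap: -0.0002
grip_force: 0.0
```

{"name": "carry_out", "arguments": {"plan": [[[1,0,0,2,0,0,0],[1,0,0,2,0,0,0]]]}}

```text
t: 6.95
eef_pos: [0.5826, -0.2268, 0.1688]
ee_rot: [0.937, 0.35, -0.0, -0.0]
contact_force: [0.1, -1.2, -0.2]
finger_gap: 0.0002
grip_force: 0.0
```

{"name": "carry_out", "arguments": {"plan": [[[1,0,0,2,0,0,0],[1,0,0,2,0,0,0]]]}}

```text
t: 7.2
eef_pos: [0.5826, -0.2268, 0.1667]
ee_rot: [0.937, 0.35, -0.0, -0.0]
contact_force: [0.4, 0.3, -0.2]
finger_gap: 0.0001
grip_force: 0.0
```

{"name": "carry_out", "arguments": {"plan": [[[1,0,0,2,0,0,0],[1,0,0,2,0,0,0]]]}}

```text
t: 7.45
eef_pos: [0.5829, -0.227, 0.1658]
ee_rot: [0.937, 0.35, 0.0, 0.0]
contact_force: [-2.0, 0.8, 5.1]
finger_gap: -0.0
grip_force: 2.3
```

{"name": "carry_out", "arguments": {"plan": [[[1,0,0,2,0,0,0],[1,0,0,2,0,0,0]]]}}

```text
t: 7.7
eef_pos: [0.583, -0.227, 0.1657]
ee_rot: [0.937, 0.35, 0.0, 0.001]
contact_force: [-7.1, 3.3, 14.4]
finger_gap: 0.0001
grip_force: 7.8
```

The tips touched the ledge at TCP z of 165.8 mm, so they end at TCP height. I'll raise 6 mm and push the front sleeve.

{"name": "carry_out", "arguments": {"plan": [[[1,0,0,-9,0,0,0],[1,-5,0,-9,0,0,0],[1,-10,0,-9,0,0,0],[1,-15,0,-9,0,0,0],[1,-20,0,-9,0,0,0]]]}}

```text
t: 8.32
eef_pos: [0.5672, -0.2402, 0.1717]
ee_rot: [0.937, 0.35, -0.0, -0.0]
contact_force: [0.5, 0.6, 0.0]
finger_gap: -0.0001
grip_force: 0.3
```

```bash
python3 -c "
from h import *
go(ch(0,26,172))"
```

```text
[-39.3   0.7  -0.3] [-0.0005 -0.     -0.0028] at [ -0.5  65.3 171.7] F [0.5 0.6 0. ] -0.00013725646176727434 8.325 0.022
```

{"name": "carry_out", "arguments": {"plan": [[[1,-6,0,0,0,0,0],[1,-12,0,0,0,0,0],[1,-18,0,0,0,0,0],[1,-24,0,0,0,0,0],[1,-30,0,0,0,0,0]]]}}

```text
t: 8.95
eef_pos: [0.5446, -0.2599, 0.1719]
ee_rot: [0.937, 0.35, -0.0, -0.0]
contact_force: [-0.1, -0.1, 0.7]
finger_gap: -0.0003
grip_force: 0.0
```

{"name": "carry_out", "arguments": {"plan": [[[1,-4,0,0,0,0,0],[1,-8,0,0,0,0,0],[1,-11,0,0,0,0,0],[1,-11,0,0,0,0,0]]]}}

```text
t: 9.45
eef_pos: [0.5366, -0.267, 0.172]
ee_rot: [0.937, 0.35, -0.0, -0.0]
contact_force: [-0.8, 0.4, -0.4]
finger_gap: -0.0001
grip_force: 0.0
```

```bash
python3 -c "
from h import *
import cv2
go(ch(0,26,172))
b=vision.snapshot('side');a=vision.snapshot('top')
cv2.imwrite('pics/z5.png',np.hstack([cv2.resize(a[110:300,205:395],(400,400)),cv2.resize(b[165:325,210:370],(400,400))]))"
```

```text
[ 1.4  0.5 -0. ] [-0.     -0.     -0.0027] at [ -0.5  24.6 172. ] F [-0.8  0.4 -0.4] -6.773673990720386e-05 9.45 0.022
```

View pics/z5.png

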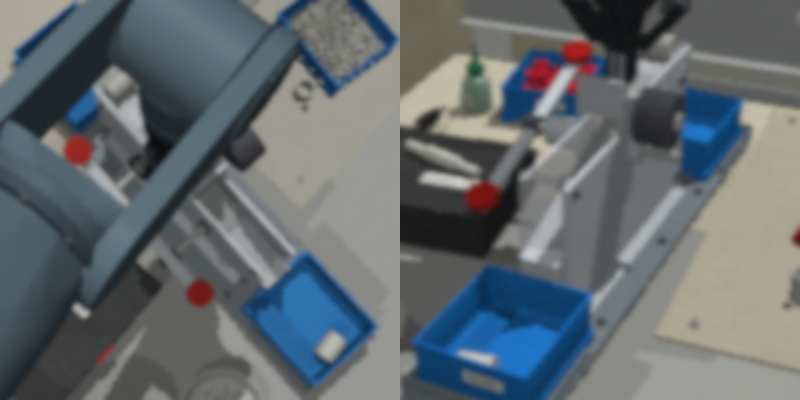

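The first sleeve lies in the right box, at (330,347) in the crop. The rear sleeve is still at (118,83). I'll lift and go round behind it.

{"name": "carry_out", "arguments": {"plan": [[[1,0,0,-40,0,0,0],[1,20,0,-50,0,0,0],[1,65,0,-50,0,0,0],[1,110,0,-50,0,0,0],[1,138,0,-50,0,0,0]]]}}

```text
t: 10.18
eef_pos: [0.6425, -0.1737, 0.2212]
ee_rot: [0.936, 0.351, 0.0, -0.0]
contact_force: [-0.4, -0.1, -0.7]
finger_gap: 0.0
grip_force: 0.0
```

{"name": "carry_out", "arguments": {"plan": [[[1,0,0,0,0,0,0],[1,0,0,0,0,0,0]]]}}

```text
t: 10.42
eef_pos: [0.6406, -0.176, 0.2212]
ee_rot: [0.937, 0.35, -0.0, -0.0]
contact_force: [-0.5, -0.1, 0.1]
finger_gap: -0.0
grip_force: 0.0
```

```bash
python3 -c "
from h import *
go(ch(0,162,172))"
```

```text
[-0.8  0.7 49.2] [-0.001   0.0007 -0.0019] at [ -0.7 162.8 221.2] F [-0.5 -0.1  0.1] -3.739700459205161e-05 10.425 0.022
```

{"name": "carry_out", "arguments": {"plan": [[[1,0,1,20,0,0,0],[1,0,1,35,0,0,0],[1,0,1,45,0,0,0],[1,0,1,49,0,0,0],[1,0,1,49,0,0,0]]]}}

```text
t: 11.05
eef_pos: [0.6415, -0.1772, 0.1728]
ee_rot: [0.937, 0.35, -0.0, -0.0]
contact_force: [-0.5, -0.1, -0.1]
finger_gap: -0.0003
grip_force: 0.0
```

{"name": "carry_out", "arguments": {"plan": [[[1,-6,0,0,0,0,0],[1,-12,0,0,0,0,0],[1,-18,0,0,0,0,0],[1,-24,0,0,0,0,0],[1,-30,0,0,0,0,0]]]}}

```text
t: 11.68
eef_pos: [0.6186, -0.1971, 0.1731]
ee_rot: [0.937, 0.35, 0.0, 0.0]
contact_force: [0.4, 0.2, -0.3]
finger_gap: -0.0001
grip_force: 0.4
```

```bash
python3 -c "
from h import *
go(ch(0,24,172))"
```

```text
[-108.3   -0.5    1.1] [ 0.0002 -0.0001 -0.0026] at [  0.8 132.3 173.1] F [ 0.4  0.2 -0.3] -0.00012601689734730522 11.675 0.022
```

{"name": "carry_out", "arguments": {"plan": [[[1,-6,0,1,0,0,0],[1,-12,0,1,0,0,0],[1,-18,0,1,0,0,0],[1,-24,0,1,0,0,0],[1,-30,0,1,0,0,0]]]}}

```text
t: 12.3
eef_pos: [0.5959, -0.2167, 0.172]
ee_rot: [0.937, 0.35, -0.0, -0.0]
contact_force: [0.8, -1.1, 0.7]
finger_gap: -0.0001
grip_force: 0.0
```

{"name": "carry_out", "arguments": {"plan": [[[1,-6,0,0,0,0,0],[1,-12,0,0,0,0,0],[1,-18,0,0,0,0,0],[1,-24,0,0,0,0,0],[1,-30,0,0,0,0,0]]]}}

```text
t: 12.92
eef_pos: [0.5733, -0.2364, 0.172]
ee_rot: [0.937, 0.35, 0.0, 0.0]
contact_force: [0.4, -0.4, -0.7]
finger_gap: 0.0001
grip_force: 0.0
```

{"name": "carry_out", "arguments": {"plan": [[[1,-6,0,0,0,0,0],[1,-12,0,0,0,0,0],[1,-18,0,0,0,0,0],[1,-24,0,0,0,0,0],[1,-30,0,0,0,0,0]]]}}

```text
t: 13.55
eef_pos: [0.5505, -0.2561, 0.1719]
ee_rot: [0.937, 0.35, -0.0, -0.0]
contact_force: [-0.4, -0.4, -0.3]
finger_gap: -0.0001
grip_force: 0.0
```

{"name": "carry_out", "arguments": {"plan": [[[1,-6,0,0,0,0,0],[1,-12,0,0,0,0,0],[1,-17,0,0,0,0,0],[1,-17,0,0,0,0,0]]]}}

```text
t: 14.05
eef_pos: [0.5378, -0.2672, 0.172]
ee_rot: [0.937, 0.35, -0.0, 0.0]
contact_force: [-0.1, 0.5, -0.0]
finger_gap: 0.0001
grip_force: 0.0
```

```bash
python3 -c "
from h import *
go(ch(0,24,172))"
```

```text
[-1.3 -0.5  0. ] [ 0.      0.     -0.0031] at [  0.5  25.3 172. ] F [-0.1  0.5 -0. ] 9.727941344474319e-05 14.05 0.022
```

Now I'll retreat upwards and to the side, clear of everything, and look.

{"name": "carry_out", "arguments": {"plan": [[[1,0,0,-40,0,0,0],[1,0,0,-90,0,0,0],[1,-40,0,-110,0,0,0],[1,-95,0,-110,0,0,0],[1,-150,0,-110,0,0,0]]]}}

```text
t: 14.68
eef_pos: [0.4241, -0.3659, 0.2826]
ee_rot: [0.937, 0.35, 0.0, 0.001]
contact_force: [0.5, -0.7, 0.1]
finger_gap: 0.0001
grip_force: 0.0
```

{"name": "carry_out", "arguments": {"plan": [[[1,-55,0,0,0,0,0],[1,-110,0,0,0,0,0],[1,-165,0,0,0,0,0],[1,-220,0,0,0,0,0],[1,-250,0,0,0,0,0]]]}}

```text
t: 15.3
eef_pos: [0.2338, -0.5307, 0.282]
ee_rot: [0.937, 0.349, -0.0, 0.0]
contact_force: [0.3, 0.2, -0.1]
finger_gap: 0.0002
grip_force: 0.0
```

```bash
python3 -c "
from h import *
import cv2
go(ch(0,24,172))
b=vision.snapshot('side');a=vision.snapshot('top')
cv2.imwrite('pics/z6.png',np.hstack([cv2.resize(a[110:300,205:395],(400,400)),cv2.resize(b[165:325,210:370],(400,400))]))"
```

```text
[401.   -1.1 109.8] [ 0.0002  0.0004 -0.0047] at [  -0.8 -376.9  282. ] F [ 0.3  0.2 -0.1] 0.00020774386293854585 15.3 0.022
```

View pics/z6.png

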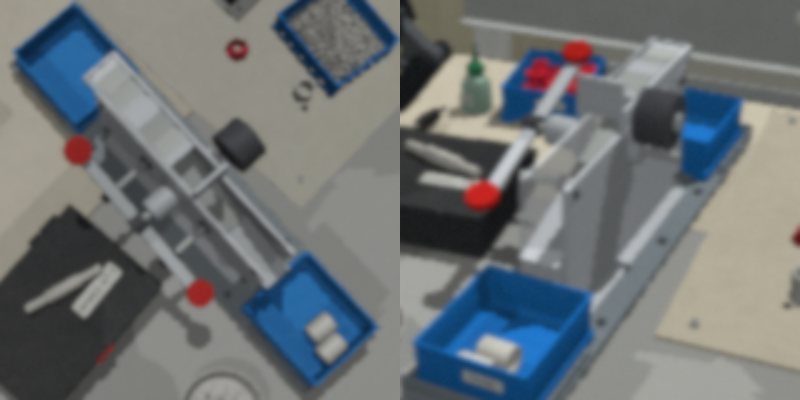

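Both sleeves lie in the right box at crop (320,326) and (330,348). The ledge is empty, the gate rests on its other stop, and nothing else has moved.

```bash
python3 -c "
from plant import workorder
print(workorder.close_job())"
```

```text
the job is handed in; nothing more can be done
None
```

The gate now rests on its other stop and feeds the right box, both sleeves are in that box, and the job was handed in at about 15 s with the arm clear of everything.

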